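Pour brass offcuts through the funnel into the jar

TASK

Put the brass offcuts away in the jar: swing the funnel's tab aside, lift out the cover plate it held and lay it flat on the cork mat, knob up. Then take the scoop by its handle, pour all five offcuts through the funnel into the jar, and set the scoop back down level on the bench, leaving the glue bottle, cup, tape roll and wooden stump where they stand.

Things in the scene. Friction and masses are not known exactly. Their poses are not given: they have to be found in the camera images.
- funnel_jar: Narrow glass jar (diameter 60 mm, bore 52 mm, mouth 102 mm above the bench) on a wooden foot 90 x 90 x 14 mm, fixed, with a wide steel funnel in its mouth: a cone with 40 mm outlet, topped by a ledge (100 mm opening, 147 mm up) and a rim (inner diameter 116, outer 124 mm, top 155 mm up). An ear on its -x side carries the tab. Origin: foot's underside centre, on the bench; z up
- funnel_mouth (a point): Centre of the funnel's mouth at the height of the rim's top, 155 mm above the bench
- tab_pivot (a point): Upright pivot axis of the swing tab, 76 mm from the funnel's axis, 156 mm above the bench; its x axis points to the funnel's axis, z up
- tab_pin (a point): Top centre of the tab's upright round pin: diameter 8 mm, 24 mm tall, standing on the tab 28 mm from the pivot
- tab (a joint): Swing tab: dark steel bar 44 x 12 x 4 mm, 3 mm above the cover, reaching 38 mm from its pivot. Angle in rad, anticlockwise from above: 0 points at the funnel's axis (over the cover). Turns either way to 1.75, clear of the cover beyond about 1.0 either way, stays where left (light friction, about 1 N at the pin)
- cover: Loose round aluminium cover plate, diameter 112 mm, 6 mm thick, about 150 g, lying on the funnel's ledge inside the rim, 2 mm to spare all round. Origin: centre of its underside; z up. Black round knob in the middle, diameter 22 mm, 12 to 36 mm above the origin (thinner neck below)
- cover_knob (a point): Centre of the knob's top, 36 mm above the cover's underside
- scoop: Loose aluminium pan (about 160 g) 64 mm wide, 105 mm long, walls 27 mm high, front end open (-x), handle to +x. Origin: its underside, on the bench; z up. Floor 3 mm thick, rising by 8 degrees over the last 31 mm to the mouth. Handle: wooden bar 14 mm wide (y), 18 mm high, 53 to 147 mm along +x. Offcuts lie in it and slide out once it is tipped some 35 degrees mouth down
- scoop_grip (a point): Middle of the handle, 100 mm along the scoop's +x and 42 mm above its underside; the axes are those of the scoop
- scoop_lip (a point): Middle of the mouth's edge of the floor, 56 mm along the scoop's -x, 7 mm above its underside; the axes are those of the scoop
- mat: Square cork mat, 180 x 180 x 4 mm, fixed on the bench. Origin: centre of its underside
- offcut1: Brass square-bar offcut, 14 x 13 x 12 mm, about 18 g, loose in the scoop's pan. Origin: centre of its underside
- offcut2: Short brass round-bar offcut, diameter 14 mm, 12 mm high, about 18 g, loose in the scoop's pan. Origin: centre of its underside
- offcut3: Brass square-bar offcut, 14 x 13 x 12 mm, about 18 g, loose in the scoop's pan. Origin: centre of its underside
- offcut4: Brass square-bar offcut, 14 x 13 x 12 mm, about 18 g, loose in the scoop's pan. Origin: centre of its underside
- offcut5: Short brass round-bar offcut, diameter 14 mm, 12 mm high, about 18 g, loose in the scoop's pan. Origin: centre of its underside
- glue_bottle: Bystander: white glue bottle, diameter 52 mm, 130 mm tall, origin under its centre
- cup: Bystander: white open cup, diameter 72 mm, 85 mm tall, origin under its centre
- tape_roll: Bystander: black tape roll lying flat, diameter 68 mm, 20 mm high, origin under its centre
- stump: Bystander: wooden cylinder, diameter 60 mm, 60 mm tall, origin under its centre
- jar_floor (a point): Centre of the jar's inner floor, 18 mm above the bench

How it is judged:
By the outcome, as a careful person would: the job done as asked, in the order asked, and still so for the second after the job is handed in, with the robot touching nothing.
It also fails if it takes over 72 s, if anything falls off the work surface, if the arm or the gripper's body presses on something with over 40 N, if the wrist force passes 120 N, or if a joint passes its speed limit or range.

ROBOT

A 7-joint arm with a two-finger parallel gripper is mounted at the origin on the work surface. World frame = base frame: x ahead of the robot, y to its left, z up, the work surface at z = 0. Lengths are in mm, angles in degrees, forces in N, time in s.
With the tool pointing down it reaches from about 425 to 875 mm from the base axis. Payload 4.7 kg.
Tool frame: the origin (TCP) lies at the very end of the fingers, on their centre line; the grasp point (between the pads) lies arm.grasp_offset behind it (arm.grasp_offset is the distance from the TCP to the grasp point, in mm); z points along the fingers, y is the line along which they close (so a half turn about z gives the same grasp; the last joint's range is limited). The gripper opens to 85 mm and grips with 20 to 120 N. Pads are 22 mm wide; open, the fingers measure 114 mm over their backs; the gripper's body (76 mm by 85 mm) begins 54 mm behind the grasp point. The pads swing forward as they close: fully open they stand 13 mm farther back than shut.
Start: joints at [-70.926, 18.392, -4.016, 83.108, 1.295, 78.541, -3.26], TCP at [203.755, 617.259, 231.349] pointing down, gripper open.
Joint ranges: [-163.93, 163.93], [-17.29, 119.83], [-79.2, 71.16], [3.27, 140.29], [-89.18, 269.18], [5.43, 117.66], [-154.24, 154.24]. Speed limits (degrees/s): [147.25, 147.25, 180, 180, 180, 180, 180].

INTERFACE

Orientations are given as [roll, pitch, yaw] about the fixed x, y, z axes, in that order (R = Rz(yaw) Ry(pitch) Rx(roll)).
In Python, from cell import arm gives the robot as it stands.
- The arm moves only by the tool tcp_steps, called after "Emit:" by a JSON object that holds its "op" and its "data". Schema: {"type":"object","properties":{"rows":{"type":"array","items":{"type":"array","items":{"type":"number"},"minItems":5,"maxItems":5},"minItems":1,"maxItems":12},"force":{"type":"number"},"only":{"type":"string"},"quiet":{"type":"boolean"},"lines":{"type":"string"}},"required":["rows"],"additionalProperties":false}. rows is a list of rows, 1 to 12 of them, each of 5 numbers: dx, dy, dz in mm, then a turn about the tool's z in degrees, then the finger opening in mm; each row is the pose to reach, as a shift and turn from the pose commanded when the call began, along the tool's axes at that moment; what a row does not reach only later rows make up. A row lasts 1/10 s, in which the tool goes at most 50 mm and 8.59 degrees, less where a joint would pass 70% of its speed; a pose out of reach is approached as far as the arm can. The fingers move at their own pace and stop on an object; force is the grip in N (left out, the last holds). Time passes only in rows, so rows that do not move let the fingers close. The tool returns the time, the measured TCP pose, the force, the opening and the grip force at its end. only (a regular expression) keeps the lines of the reply that match it, lines (a string "A,B") keeps lines A to B, and quiet returns only ok. Input that does not fit is refused with a message, and nothing moves.
- arm.sense(): the state, without advancing time (a new reading comes with each control period).
- arm.capture(name): name is "side" or "top" or "wrist"; returns a dict with "color" (400x640x3 uint8, blue, green, red), "camera_matrix" (3x3 intrinsics, pixels), "distortion" ([k1, k2, p1, p2, k3] as OpenCV has them; the pictures are not rectified), "world_from_camera" (4x4, takes a point from camera to world coordinates). Camera axes: x right, y down, z forward; pixel columns grow to the right and rows downward; lengths in mm; the calibration is good to about 2 mm. A picture is of the moment at which its call begins. There is no depth.
- arm.close_job(): hands the job in; it is judged then, once.
The state is a dict: "t": time; "joint_pos": joint angles; "qd": joint speeds; "effort": joint torques, N m; "eef_pos": TCP position; "eef_rot": TCP orientation; "ft_force": force on the tool from outside, world axes, zero at the start; "moment": the same for the moment, N m; "gripper_width": finger opening in mm; "gripper_force": force on a finger pad.
Only numpy, scipy, OpenCV 4.12 (cv2) and the standard library are available. Lean on these libraries where they do the work, as an engineer would, in place of code of your own. Each camera call takes 0.05 s, during which the arm holds its last target. There are 200 camera calls.

## Working session

There is one attempt and no reset: what is moved stays moved. The work goes in short steps, Python scripts to look and compute and a tool call to move; the robot and the scene stay as the last step left them, time stands still between calls to the robot, and variables do not carry over. Pictures are saved under pics/ and viewed, at most 10 in all, crops included, and the job is handed in when it is done.

```bash
ls; mkdir -p pics; python3 - <<'E'
from cell import arm
import cv2
s=arm.sense();print(s);print(arm.grasp_offset)
for n in("side","top"):
    c=arm.capture(n);cv2.imwrite(f"pics/{n}0.png",c["color"]);print(c["camera_matrix"],c["distortion"],c["world_from_camera"])
E
```

```text
cell.py
pics
{'t': 0.0, 'joint_pos': array([-70.92772462,  18.4389494 ,  -4.01549164,  83.17339995,
         1.29568504,  78.54089634,  -3.25840653]), 'qd': array([-0.06114777,  0.04672663,  0.03323692,  0.11912418, -0.04656826,
       -0.0313887 ,  0.00501556]), 'effort': array([-1.65974002e-04, -4.93578780e+01, -3.82762151e-01, -3.14343882e+01,
        1.27271534e-02,  1.09771761e-02, -1.03874430e-05]), 'eef_pos': array([203.598641  , 616.73650384, 230.23790597]), 'eef_rot': array([-1.79892033e+02,  6.37210012e-03,  1.61739139e+02]), 'ft_force': array([-0.62495328, -0.54126855,  0.30009011]), 'moment': array([-0.01542922, -0.00854798,  0.01087179]), 'gripper_force': 0.0, 'gripper_width': 85.47563800118903}
18.700000000000003
[[406.13592512   0.         318.39450608]
 [  0.         406.13592512 200.28853122]
 [  0.           0.           1.        ]] [-0.09306083  0.          0.          0.          0.        ] [[-9.39120875e-01 -2.58506677e-01  2.26332236e-01  3.91230538e+02]
 [-3.43484756e-01  7.22426353e-01 -6.00098648e-01  5.53819117e+02]
 [-8.37886433e-03 -6.41306839e-01 -7.67238771e-01  8.12113916e+02]
 [ 0.00000000e+00  0.00000000e+00  0.00000000e+00  1.00000000e+00]]
[[389.35103475   0.         318.34686549]
 [  0.         389.35103475 198.57024529]
 [  0.           0.           1.        ]] [-0.08085298  0.          0.          0.          0.        ] [[-3.39566775e-06 -9.99306129e-01  3.72459582e-02  5.51174202e+02]
 [-9.99999812e-01 -1.94518315e-05 -6.13059849e-04  1.14558996e+01]
 [ 6.13358966e-04 -3.72459533e-02 -9.99305941e-01  9.97005045e+02]
 [ 0.00000000e+00  0.00000000e+00  0.00000000e+00  1.00000000e+00]]
```
View pics/side0.png

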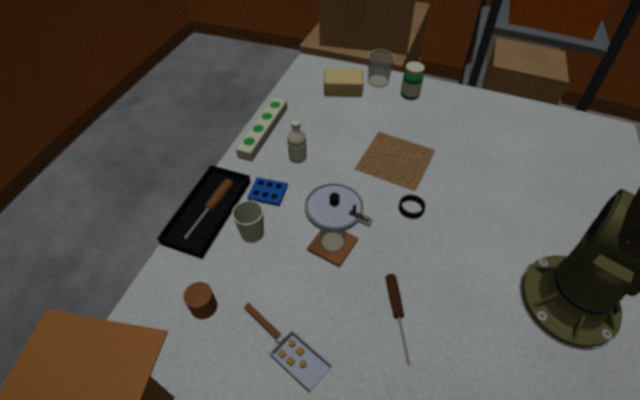

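View pics/top0.png

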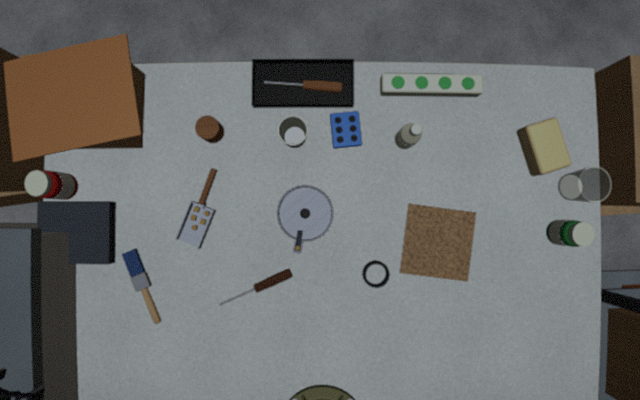

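Top view: funnel and cover at (305,213), tab below it at (298,240), scoop at (197,225) with its handle at (208,185), mat at (438,242). I'll look closer with crops.

```bash
cat > h.py <<'E'
import numpy as np,cv2
def ray(c,p):
    u=cv2.undistortPoints(np.array([[p]],float),c["camera_matrix"],np.array(c["distortion"]))[0,0]
    T=c["world_from_camera"];d=T[:3,:3]@[u[0],u[1],1];return T[:3,3],d/np.linalg.norm(d)
def plane(c,p,z):
    o,d=ray(c,p);return o+d*(z-o[2])/d[2]
def tri(c1,p1,c2,p2):
    o,d=ray(c1,p1);q,e=ray(c2,p2);s=np.linalg.lstsq(np.c_[d,-e],q-o,rcond=None)[0]
    a,b=o+s[0]*d,q+s[1]*e;return (a+b)/2,np.linalg.norm(a-b)
def proj(c,P):
    T=np.linalg.inv(c["world_from_camera"]);r=cv2.Rodrigues(T[:3,:3])[0]
    return cv2.projectPoints(np.array([P],float),r,T[:3,3],c["camera_matrix"],np.array(c["distortion"]))[0][0,0]
def blobs(img,lo,hi,box,amin=4,hsv=True):
    x0,y0,x1,y1=box;m=cv2.cvtColor(img,cv2.COLOR_BGR2HSV) if hsv else img
    m=cv2.inRange(m[y0:y1,x0:x1],lo,hi);n,l,s,c=cv2.connectedComponentsWithStats(m)
    return [(s[i,4],(c[i]+[x0,y0]).round(2),s[i,:4]+[x0,y0,0,0]) for i in range(1,n) if s[i,4]>=amin]
E
python3 - <<'E'
import cv2,numpy as np
t=cv2.imread("pics/top0.png");s=cv2.imread("pics/side0.png")
a=cv2.resize(t[150:260,170:350],None,fx=4.2,fy=4.2,interpolation=cv2.INTER_CUBIC)
cv2.imwrite("pics/topc.png",a)
b=cv2.resize(s[175:275,295:395],None,fx=4,fy=4,interpolation=cv2.INTER_CUBIC)
d=cv2.resize(s[295:395,240:340],None,fx=4,fy=4,interpolation=cv2.INTER_CUBIC)
cv2.imwrite("pics/sidec.png",np.hstack([b,d]))
E
```

View pics/topc.png

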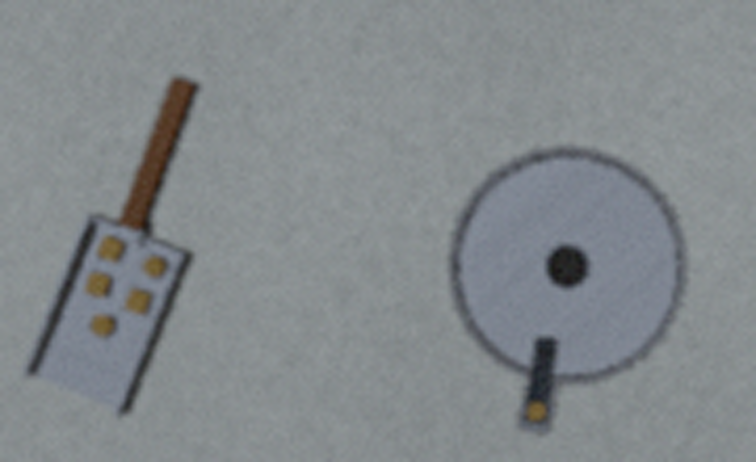

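View pics/sidec.png

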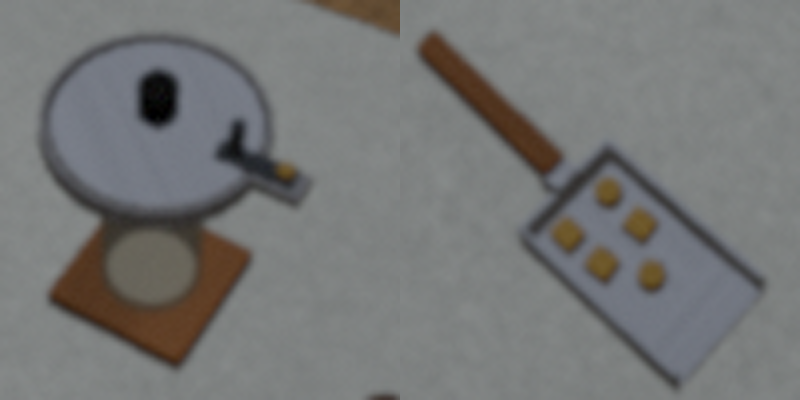

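Top crop: knob at (305,213.3), brass pivot at (297.9,247.9), tab tip and pin near (299.5,232). Side crop: knob top at (334.7,195.8), pin top at (354.2,206), pivot at (366.5,217.7). The scoop holds five offcuts near its handle end.

```bash
cat > m.py <<'E'
from cell import arm
from h import *
import pickle
C={n:arm.capture(n) for n in("top","side")};pickle.dump(C,open("C.pkl","wb"))
t,s=C["top"],C["side"]
def o(a,w,h,img):
    pass
for n,box,lo,hi in(("knob",(290,200,320,228),(0,0,0),(180,255,55)),("brass",(290,240,306,256),(10,90,60),(30,255,255)),("darktab",(290,228,310,250),(0,0,0),(180,255,75)),("handle",(195,165,220,207),(0,80,30),(18,255,255)),("mat",(395,200,485,285),(5,60,60),(25,255,255)),("offc",(180,200,225,240),(12,80,60),(30,255,255))):
    print("top",n,blobs(t["color"],np.array(lo),np.array(hi),box,3))
for n,box,lo,hi in(("knob",(326,188,344,210),(0,0,0),(180,255,55)),("brass",(358,210,374,224),(10,90,60),(30,255,255)),("dark",(345,200,365,220),(0,0,0),(180,255,70)),("handle",(240,298,284,345),(0,80,30),(18,255,255)),("mat",(350,130,440,190),(5,60,60),(25,255,255))):
    print("side",n,blobs(s["color"],np.array(lo),np.array(hi),box,3))
pr=lambda k,a,b:print(k,*[np.round(v,1) for v in tri(t,a,s,b)])
pr("knobtop",(305,213.3),(334.7,195.8));pr("pivot",(297.9,247.9),(366.5,217.7));pr("pintop",(299.5,232.3),(354.2,206))
pr("handle end",(214.3,169.5),(247.5,305.7));pr("handle root",(202.1,203.8),(277.5,336))
pr("panrearL",(192.8,201.8),(270.3,354));pr("lipL",(178,239),(309,391.5));pr("lipR",(199.5,248),(331,366.5));pr("rearR",(215,210.5),(292,332.5))
# rim ellipse in top
g=cv2.cvtColor(cv2.GaussianBlur(t["color"],(3,3),0),cv2.COLOR_BGR2GRAY)
c=cv2.HoughCircles(cv2.resize(g[175:255,265:345],None,fx=4,fy=4),cv2.HOUGH_GRADIENT,1,200,param1=80,param2=20,minRadius=95,maxRadius=125)
if c is not None:
    x,y,r=c[0,0]/4;p=(x+265,y+175);print("circ",p,r,plane(t,p,155))
E
python3 m.py
```

```text
top knob [(np.int32(58), array([304.5, 213. ]), array([301, 209,   8,   9]))]
top brass [(np.int32(14), array([297.29, 247.5 ]), array([296, 246,   4,   4]))]
top darktab [(np.int32(72), array([298.49, 238.57]), array([295, 231,   7,  16]))]
top handle [(np.int32(184), array([207.07, 186.43]), array([199, 169,  17,  35]))]
top mat [(np.int32(4626), array([437.54, 242.2 ]), array([400, 204,  75,  77]))]
top offc [(np.int32(17), array([201.41, 201.41]), array([199, 200,   6,   4])), (np.int32(20), array([196.05, 208.9 ]), array([194, 207,   5,   5])), (np.int32(14), array([206.5 , 213.29]), array([205, 212,   4,   4])), (np.int32(20), array([192.95, 217.1 ]), array([191, 215,   5,   5])), (np.int32(19), array([202.47, 221.32]), array([200, 219,   6,   5])), (np.int32(15), array([194.13, 227.07]), array([192, 226,   5,   4]))]
side knob [(np.int32(102), array([334.04, 199.16]), array([330, 193,   9,  13]))]
side brass [(np.int32(14), array([365.79, 217.64]), array([364, 216,   5,   4]))]
side dark [(np.int32(86), array([356.45, 213.78]), array([350, 206,  15,  14]))]
side handle [(np.int32(290), array([262.07, 320.87]), array([245, 304,  35,  34]))]
side mat [(np.int32(2684), array([395.56, 160.43]), array([356, 132,  78,  58]))]
knobtop [550.3  38.8 182.1] 0.9
pivot [476.4  54.7 160.7] 0.4
pintop [508.   49.7 179.5] 6.0
handle end [657.5 266.9  46.9] 1.5
handle root [575.1 300.3  36.3] 2.5
panrearL [580.2 331.5  12. ] 1.2
lipL [484.3 370.8   6.5] 0.1
lipR [461.2 313.3  10. ] 1.7
rearR [557.8 274.6   9. ] 0.4
```

```bash
python3 - <<'E'
import pickle
from h import *
C=pickle.load(open("C.pkl","rb"));t,s=C["top"],C["side"]
print("handle",tri(t,(207.07,186.43),s,(262.07,320.87)),plane(t,(207.07,186.43),48))
print("knob",plane(t,(304.5,213),178),tri(t,(304.5,213),s,(334.04,199.16)))
print("brass",tri(t,(297.29,247.5),s,(365.79,217.64)));print("mat",tri(t,(437.54,242.2),s,(395.56,160.43)),plane(t,(437.54,242.2),4))
E
```

```text
handle (array([616.26373505, 285.32857896,  44.26643769]), np.float64(0.8412715429111002)) [616.40357449 284.41144168  48.        ]
knob [551.34021776  40.0662178  178.        ] (array([550.97020673,  40.14040969, 172.71712116]), np.float64(0.774246927475448))
brass (array([477.49833889,  55.97529471, 162.01459086]), np.float64(0.10859321765162523))
mat (array([ 475.3971201 , -296.98892174,   -2.76851234]), np.float64(0.6630180328299028)) [ 476.23036395 -294.8093064     4.        ]
```

Emit:
{"op": "tcp_steps", "data": {"rows": [[-463,-446,0,0,40],[-463,-446,0,0,40],[-463,-446,0,0,40],[-463,-446,0,0,40],[-463,-446,0,0,40],[-463,-446,0,0,40],[-463,-446,0,0,40],[-463,-446,0,0,40],[-463,-446,0,0,40],[-463,-446,0,0,40],[-463,-446,0,0,40],[-463,-446,0,0,40]]}}

```text
t: 1.4
eef_pos: [484.2, 84.6, 231.6]
eef_rot: [179.9, 0.0, 161.7]
ft_force: [0.2, 0.0, -0.1]
gripper_width: 39.8
gripper_force: 0.0
```

Emit:
{"op": "tcp_steps", "data": {"rows": [[-31,-26,0,0,40],[-31,-26,0,0,40],[-31,-26,0,0,40]]}}

```text
t: 1.7
eef_pos: [504.9, 51.5, 231.1]
eef_rot: [180.0, -0.0, 161.6]
ft_force: [-0.1, 1.0, 0.4]
gripper_width: 39.9
gripper_force: 0.0
```

```bash
python3 - <<'E'
from cell import arm
import cv2
from h import *
s=arm.sense();c=arm.capture("wrist");cv2.imwrite("pics/w1.png",c["color"])
for P in((504.9,50.1,184),(551.2,40,183),(477.5,56,161)):print(proj(c,P))
print(s["eef_pos"],c["world_from_camera"])
E
```

```text
[319.00628895 224.27627332]
[325.69638659 282.90850327]
[315.18394208 179.02920955]
[504.92687139  51.457204   231.14663104] [[ 3.14005626e-01  9.14789064e-01  2.54089424e-01  4.39816042e+02]
 [ 9.49420092e-01 -3.02157190e-01 -8.54547877e-02  7.30971663e+01]
 [-1.39815879e-03  2.68070889e-01 -9.63398175e-01  3.72909754e+02]
 [ 0.00000000e+00  0.00000000e+00  0.00000000e+00  1.00000000e+00]]
```

View pics/w1.png

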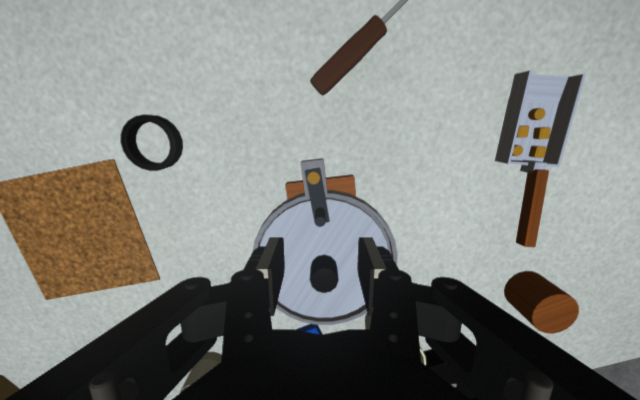

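```bash
python3 - <<'E'
from cell import arm
import cv2
from h import *
c=arm.capture("wrist");cv2.imwrite("pics/w2.png",cv2.resize(c["color"][145:245,260:380],None,fx=6,fy=6,interpolation=cv2.INTER_CUBIC))
a=np.array([73.7,-16])/75.4
for r,z in((28,160),(28,184),(38,160),(-6,160)):print(r,z,proj(c,(477.5+r*a[0],56+r*a[1],z)))
E
```

```text
28 160 [317.56588684 214.77136275]
28 184 [317.17414253 225.39617202]
38 160 [318.89396569 226.67970501]
-6 160 [312.80415832 172.07320368]
```

View pics/w2.png

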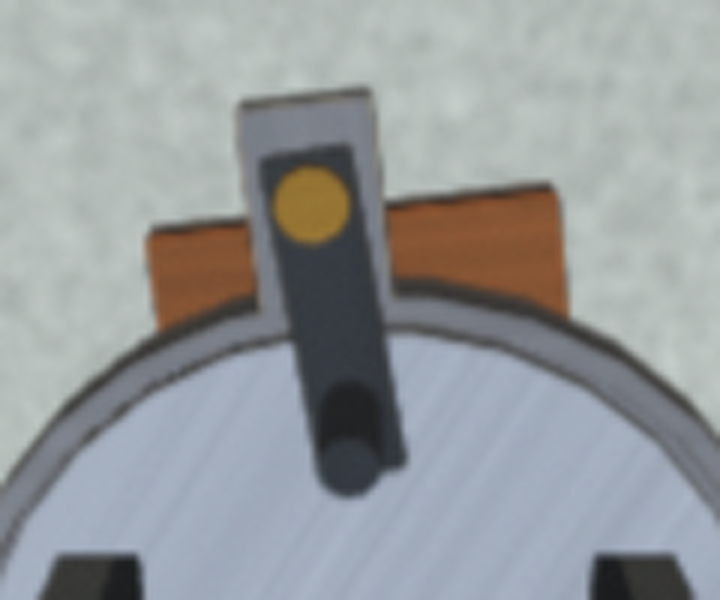

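Wrist view: pin top at (318,222.7), within 2 mm of the prediction; brass pivot at (312,179). Next I go down and grip the pin.

Emit:
{"op": "tcp_steps", "data": {"rows": [[1,-1,35,0,40],[1,-1,64,0,40],[1,-1,64,0,20],[1,-1,64,0,4],[1,-1,64,0,4],[1,-1,64,0,4],[1,-1,64,0,4]], "force": 20}}

```text
t: 2.5
eef_pos: [503.8, 52.3, 168.2]
eef_rot: [179.9, 0.0, 161.8]
ft_force: [-2.5, 1.8, -0.3]
gripper_width: 6.7
gripper_force: 19.8
```

Emit:
{"op": "tcp_steps", "data": {"rows": [[1,5,0,0,4],[4,9,0,0,4],[10,16,0,0,4],[18,21,0,0,4],[27,23,0,0,4],[31,23,0,0,4],[31,23,0,0,4],[31,23,0,0,4],[31,23,0,0,40],[31,23,0,0,40],[31,23,-60,0,40],[31,23,-60,0,40]]}}

```text
t: 3.7
eef_pos: [483.5, 84.6, 231.4]
eef_rot: [179.7, 0.3, 161.8]
ft_force: [0.3, -0.1, 1.2]
gripper_width: 39.9
gripper_force: 0.0
```

```bash
python3 - <<'E'
from cell import arm
import cv2
from h import *
c=arm.capture("top");w=arm.capture("wrist")
print(blobs(c["color"],np.array((0,0,0)),np.array((180,255,75)),(280,225,310,256),3))
cv2.imwrite("pics/w3.png",np.hstack([cv2.resize(c["color"][190:260,260:350],(400,311)),cv2.resize(w["color"],(400,311))]))
E
```

```text
[(np.int32(326), array([288.93, 247.67]), array([280, 234,  30,  22]))]
```

View pics/w3.png

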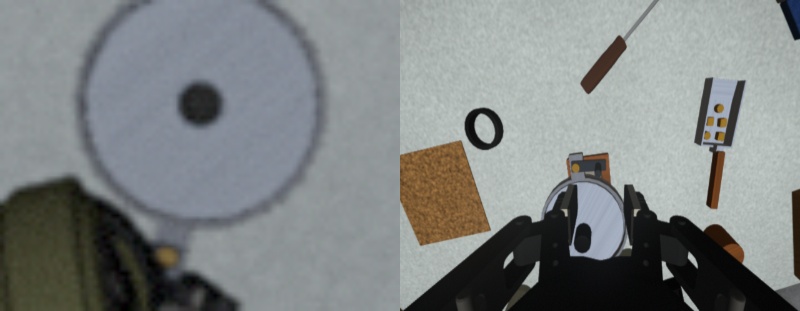

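Left panel: the rim is free of the tab. Right panel: the tab lies sideways outside the rim at (590,168). Next is the knob.

Emit:
{"op": "tcp_steps", "data": {"rows": [[-40,-11,0,0,50],[-78,-21,0,0,50],[-78,-21,0,0,50],[-78,-21,40,0,50],[-78,-21,73,0,50],[-78,-21,73,0,50],[-78,-21,73,0,10],[-78,-21,73,0,10],[-78,-21,73,0,10],[-78,-21,73,0,10],[-78,-21,73,0,10]], "force": 60}}

```text
t: 4.9
eef_pos: [548.6, 38.7, 154.1]
eef_rot: [-180.0, -0.0, 161.7]
ft_force: [0.7, -0.2, -1.4]
gripper_width: 20.4
gripper_force: 58.6
```

Emit:
{"op": "tcp_steps", "data": {"rows": [[0,0,-15,0,10],[0,0,-40,0,10],[0,0,-60,0,10],[0,0,-60,0,10]]}}

```text
t: 5.3
eef_pos: [551.2, 38.7, 218.4]
eef_rot: [179.8, 0.3, 161.7]
ft_force: [1.3, -0.4, -1.3]
gripper_width: 20.3
gripper_force: 58.8
```

Emit:
{"op": "tcp_steps", "data": {"rows": [[-3,-25,0,0,10],[-7,-65,0,0,10],[-11,-110,0,0,10],[-16,-155,0,0,10],[-20,-200,0,0,10],[-25,-245,0,0,10],[-29,-290,0,0,10],[-32,-320,0,0,10],[-34,-341,0,0,10],[-34,-341,0,0,10],[-34,-341,0,0,10]]}}

```text
t: 6.4
eef_pos: [474.0, -295.5, 213.7]
eef_rot: [180.0, -0.1, 161.7]
ft_force: [0.6, 0.1, -3.2]
gripper_width: 20.6
gripper_force: 59.0
```

```bash
python3 - <<'E'
from cell import arm
import cv2
from h import *
s=arm.sense();t=arm.capture("top");d=arm.capture("side");print(s["eef_pos"],s["eef_rot"],s["ft_force"])
cv2.imwrite("pics/c4.png",np.hstack([cv2.resize(t["color"][180:300,380:500],(400,400)),cv2.resize(d["color"][60:220,310:470],(400,400))]))
E
```

```text
[ 474.01678971 -295.48906363  213.72566764] [ 1.79961474e+02 -5.80377442e-02  1.61680121e+02] [ 0.59042818  0.13446097 -3.17151331]
```

View pics/c4.png

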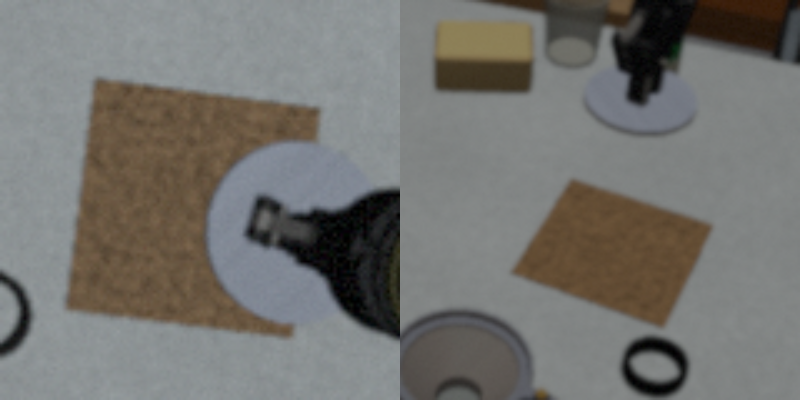

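The cover hangs level over the mat and the parallax-corrected centre matches the mat's. Lowering in steps and watching the force.

Emit:
{"op": "tcp_steps", "data": {"rows": [[0,0,40,0,10],[0,0,85,0,10],[0,0,130,0,10],[0,0,170,0,10],[0,0,190,0,10],[0,0,195,0,10],[0,0,195,0,10],[0,0,195,0,10]]}}

```text
t: 7.3
eef_pos: [475.8, -295.9, 20.8]
eef_rot: [180.0, 0.2, 161.8]
ft_force: [0.7, 0.5, 0.1]
gripper_width: 20.4
gripper_force: 59.0
```

Emit:
{"op": "tcp_steps", "data": {"rows": [[0,0,4,0,10],[0,0,4,0,10],[0,0,4,0,10]]}}

```text
t: 7.6
eef_pos: [474.7, -295.8, 15.9]
eef_rot: [180.0, 0.1, 161.7]
ft_force: [-0.1, -0.2, -1.5]
gripper_width: 20.1
gripper_force: 59.0
```

Emit:
{"op": "tcp_steps", "data": {"rows": [[0,0,2,0,10],[0,0,2,0,10],[0,0,2,0,10]]}}

```text
t: 7.9
eef_pos: [474.3, -295.8, 13.3]
eef_rot: [180.0, -0.0, 161.7]
ft_force: [-0.9, 0.8, -0.8]
gripper_width: 20.2
gripper_force: 59.0
```

Emit:
{"op": "tcp_steps", "data": {"rows": [[0,0,2,0,10],[0,0,2,0,10],[0,0,2,0,10]]}}

```text
t: 8.2
eef_pos: [474.3, -295.8, 11.2]
eef_rot: [180.0, -0.0, 161.7]
ft_force: [0.1, 0.1, -1.9]
gripper_width: 20.1
gripper_force: 59.0
```

Emit:
{"op": "tcp_steps", "data": {"rows": [[0,0,1.5,0,10],[0,0,1.5,0,10],[0,0,1.5,0,10]]}}

```text
t: 8.5
eef_pos: [474.5, -295.9, 10.7]
eef_rot: [180.0, 0.0, 161.7]
ft_force: [-3.5, 1.5, 6.1]
gripper_width: 20.3
gripper_force: 60.0
```

Emit:
{"op": "tcp_steps", "data": {"rows": [[0,0,0,0,60],[0,0,0,0,60],[0,0,0,0,60],[0,0,0,0,60],[0,0,-40,0,60],[0,0,-90,0,60],[0,0,-140,0,60],[0,0,-190,0,60],[0,0,-220,0,60],[0,0,-220,0,60]]}}

```text
t: 9.5
eef_pos: [476.7, -297.5, 234.9]
eef_rot: [180.0, 0.5, 161.7]
ft_force: [-1.2, -0.5, 0.2]
gripper_width: 60.0
gripper_force: 0.0
```

Emit:
{"op": "tcp_steps", "data": {"rows": [[47,596,0,4,60],[47,596,0,4,60],[47,596,0,4,60],[47,596,0,4,60],[47,596,0,4,60],[47,596,0,4,60]]}}

```text
t: 10.1
eef_pos: [545.2, -2.4, 228.8]
eef_rot: [-180.0, -0.1, 157.7]
ft_force: [1.0, -1.2, 0.9]
gripper_width: 60.0
gripper_force: 0.0
```

```bash
python3 - <<'E'
from cell import arm
from h import *
t=arm.capture("top");s=arm.capture("side")
for c,box,z in((t,(195,165,220,205),50),(s,(240,298,282,345),46)):
    x0,y0,x1,y1=box;m=cv2.inRange(cv2.cvtColor(c["color"],cv2.COLOR_BGR2HSV)[y0:y1,x0:x1],(0,80,30),(18,255,255))
    p=[plane(c,(u+x0,v+y0),z)[:2] for v,u in np.argwhere(m)];p=np.array(p,np.float32)
    l=cv2.minAreaRect(p);print(l);print(cv2.fitLine(p,2,0,.01,.01).ravel(),p.mean(0))
cv2.imwrite("pics/c5.png",np.hstack([cv2.resize(t["color"][180:300,380:500],(400,400)),cv2.resize(s["color"][100:220,320:440],(400,400))]))
E
```

```text
((616.7243041992188, 283.4518737792969), (13.10988712310791, 89.20742797851562), 70.57023620605469)
[ 9.3984807e-01 -3.4159273e-01  6.1688342e+02  2.8351340e+02] [616.8839  283.51343]
((617.61181640625, 284.4416809082031), (12.500139236450195, 94.12362670898438), 66.2313461303711)
[ 9.1744202e-01 -3.9786953e-01  6.1572070e+02  2.8567676e+02] [615.7209 285.6769]
```

View pics/c5.png

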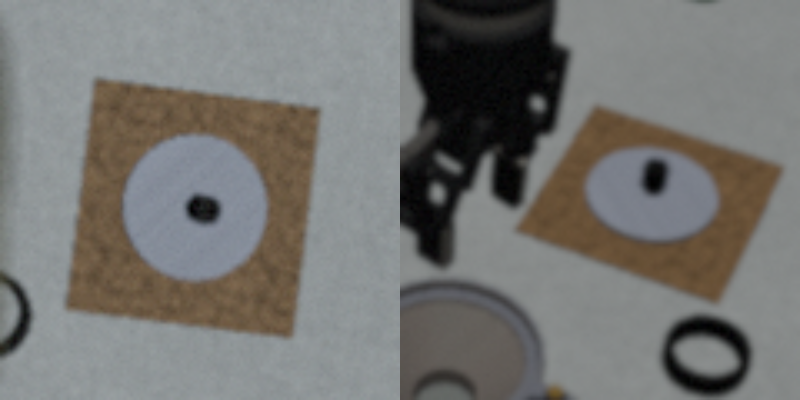

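The cover lies flat and centred on the mat, knob up. The handle's middle is at (616.5,284.5), yaw about -22.

Emit:
{"op": "tcp_steps", "data": {"rows": [[43,292,0,0,60],[43,292,0,0,60],[43,292,0,0,60],[43,292,0,0,60],[43,292,0,0,60],[43,292,0,0,60],[43,292,0,0,60],[43,292,0,0,60],[43,292,0,0,60]]}}

```text
t: 11.1
eef_pos: [616.7, 279.8, 229.0]
eef_rot: [-179.9, -0.0, 157.6]
ft_force: [0.5, -1.3, 0.2]
gripper_width: 60.3
gripper_force: 0.0
```

```bash
python3 - <<'E'
from cell import arm
from h import *
s=arm.sense();c=arm.capture("wrist");print(s["eef_pos"],s["eef_rot"])
x0,y0,x1,y1=0,0,640,400
for P in((616.5,284.5,51),(660,267,51),(573,302,51)):print(proj(c,P))
b=blobs(c["color"],np.array((0,80,30)),np.array((18,255,255)),(200,60,440,380),150);print(b)
cv2.imwrite("pics/w6.png",c["color"])
E
```

```text
[616.69678527 279.8127096  229.02411714] [-1.79883917e+02 -3.03369152e-03  1.57608738e+02]
[324.99527577 182.86885888]
[325.08988259 221.58362568]
[324.8928081  141.04474806]
[(np.int32(913), array([324.23, 181.25]), array([319, 141,  12,  80])), (np.int32(1986), array([362.84, 280.11]), array([343, 249,  44,  61]))]
```

View pics/w6.png

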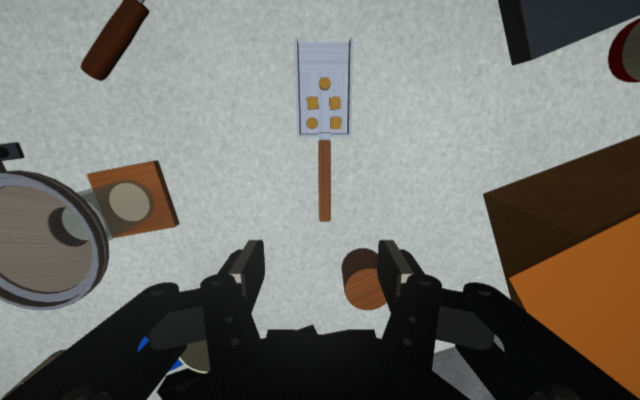

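Wrist view: handle centred at (324,181), with two finger gaps on either side; the stump at (363,280) is clear of the fingers. Descending to grip.

Emit:
{"op": "tcp_steps", "data": {"rows": [[2,4,40,0,50],[2,4,85,0,50],[2,4,130,0,50],[2,4,170,0,50],[2,4,195,0,50],[2,4,203,0,50],[2,4,203,0,50],[2,4,203,0,5],[2,4,203,0,5],[2,4,203,0,5],[2,4,203,0,5],[2,4,203,0,5]], "force": 100}}

```text
t: 12.35
eef_pos: [617.6, 287.0, 29.1]
eef_rot: [179.8, 0.1, 157.7]
ft_force: [0.1, 0.5, 6.2]
gripper_width: 12.1
gripper_force: 97.5
```

Emit:
{"op": "tcp_steps", "data": {"rows": [[0,0,0,0,5],[0,0,-3,0,5],[0,0,-8,0,5],[0,0,-15,0,5],[0,0,-15,0,5],[0,0,-15,0,5]]}}

```text
t: 12.95
eef_pos: [616.2, 286.7, 42.0]
eef_rot: [180.0, 0.0, 157.7]
ft_force: [0.6, 0.3, -2.1]
gripper_width: 12.0
gripper_force: 97.4
```

```bash
python3 - <<'E'
from cell import arm
from h import *
c=arm.capture("side");cv2.imwrite("pics/s7.png",cv2.resize(c["color"][270:400,220:350],(600,600)))
E
```

```text
(no output)
```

View pics/s7.png

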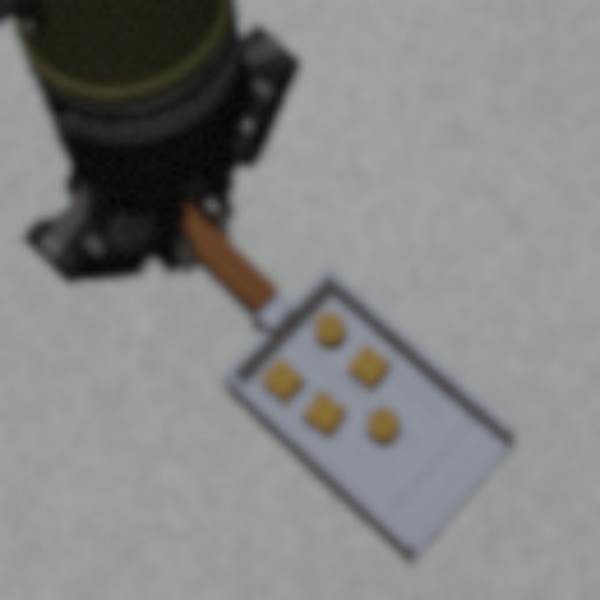

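Offcuts still in place and the handle gripped. Lifting, then checking the tilt from the offcuts' heights.

```bash
cat > tilt.py <<'E'
from cell import arm
from h import *
import itertools,sys
t=arm.capture("top");s=arm.capture("side");e=arm.sense()
lo,hi=np.array((12,100,60)),np.array((30,255,255))
def f(c):
    P=proj(c,e["eef_pos"]);x0,y0=np.maximum(P-120,0).astype(int);x1,y1=(P+120).astype(int)
    return [b[1] for b in blobs(c["color"],lo,hi,(x0,y0,min(x1,640),min(y1,400)),8)]
a,b=f(t),f(s);print(len(a),len(b))
for p in a:
    r=sorted([(tri(t,p,s,q)[1],tri(t,p,s,q)[0]) for q in b],key=lambda v:v[0])[:2]
    for g,X in r:
        if g<3:print(p,round(g,1),X.round(1))
print(e["eef_pos"],e["moment"])
E
```

Emit:
{"op": "tcp_steps", "data": {"rows": [[0,0,-20,0,5],[0,0,-50,0,5],[0,0,-85,0,5],[0,0,-120,0,5],[0,0,-140,0,5],[0,0,-145,0,5],[0,0,-145,0,5],[0,0,-145,0,5]]}}

```text
t: 13.8
eef_pos: [615.2, 286.3, 184.7]
eef_rot: [-179.9, -0.1, 157.7]
ft_force: [-0.1, -0.2, -2.6]
gripper_width: 12.2
gripper_force: 97.5
```

```bash
python3 tilt.py
```

```text
12 11
[207.27 127.09] 1.1 [762.2 284.6  53. ]
[173.43 209.09] 1.0 [559.  323.6 165.6]
[185.84 213.84] 1.3 [548.6 296.3 165.2]
[185.84 213.84] 1.4 [548.4 313.3 115.6]
[170.   219.17] 1.2 [537.8 314.  209.7]
[170.   219.17] 1.3 [537.  330.7 166.1]
[181.4  223.96] 0.9 [527.  305.6 166.2]
[171.78 230.5 ] 1.9 [512.3 326.8 165.3]
[297.38 247.38] 0.7 [477.3  55.8 160.7]
[297.38 247.38] 0.9 [489.5  49.1 289.6]
[615.16648929 286.24465276 184.58933552] [-0.07703436 -0.12599578 -0.00677047]
```

Level: all five offcuts at z≈165–166. Carrying to the funnel and up.

Emit:
{"op": "tcp_steps", "data": {"rows": [[-5,-8,-15,0,5],[-16,-28,-45,0,5],[-30,-54,-75,0,5],[-45,-80,-100,0,5],[-61,-107,-112,0,5],[-77,-135,-115,0,5],[-93,-163,-115,0,5],[-109,-192,-115,0,5],[-123,-217,-115,0,5],[-134,-236,-115,0,5],[-140,-247,-115,0,5],[-143,-252,-115,0,5]]}}

```text
t: 15.1
eef_pos: [653.0, -2.9, 302.4]
eef_rot: [-180.0, 0.0, 157.6]
ft_force: [0.5, -0.1, -2.5]
gripper_width: 11.9
gripper_force: 97.6
```

Emit:
{"op": "tcp_steps", "data": {"rows": [[0,0,0,0,5],[0,0,0,0,5],[0,0,0,0,5]], "force": 60}}

```text
t: 15.4
eef_pos: [653.1, 1.2, 301.7]
eef_rot: [180.0, -0.0, 157.9]
ft_force: [1.0, -0.4, -1.6]
gripper_width: 12.1
gripper_force: 97.6
```

```bash
python3 tilt.py
```

```text
18 15
[438.12 210.  ] 1.5 [ 563.4 -455.5 -507.2]
[408.3 260.4] 1.7 [ 481.  -120.9  427.5]
[6.53039530e+02 6.02769554e-01 3.01731680e+02] [-0.03532756 -0.15345359 -0.02090353]
```

That makes eleven pictures, one more than the ten allowed, so I'll view no more and go by numbers only.

```bash
cat > tilt.py <<'E'
from cell import arm
from h import *
t=arm.capture("top");s=arm.capture("side");e=arm.sense();T=e["eef_pos"]
y=np.radians(e["eef_rot"][2]);F=np.array([np.cos(y),np.sin(y),0])
lo,hi=np.array((12,90,40)),np.array((32,255,255))
def f(c):
    P=np.array([proj(c,T+F*d+[0,0,z]) for d in(50,150) for z in(-150,0)])
    x0,y0=P.min(0).astype(int)-20;x1,y1=P.max(0).astype(int)+20
    return [b[1] for b in blobs(c["color"],lo,hi,(max(x0,0),max(y0,0),min(x1,640),min(y1,400)),6)]
a,b=f(t),f(s);print(len(a),len(b))
for p in a:
    for q in b:
        X,g=tri(t,p,s,q);d=(X-T)@F
        if g<4 and 20<d<200 and -200<X[2]-T[2]<40:print(p,q,round(g,1),X.round(1),"fwd %.0f up %.0f"%(d,X[2]-T[2]))
print(T.round(1),e["ft_force"].round(1),e["moment"].round(2),e["gripper_force"],e["gripper_width"])
E
```

Emit:
{"op": "tcp_steps", "data": {"rows": [[0,0,0,0,5],[0,0,0,0,5]], "force": 50}}

```text
t: 15.7
eef_pos: [653.0, -0.4, 301.8]
eef_rot: [180.0, -0.0, 157.8]
ft_force: [-0.5, 0.3, -3.2]
gripper_width: 12.0
gripper_force: 97.6
```

```bash
python3 tilt.py
```

```text
5 10
[275.83 195.  ] [312.62 152.34] 3.8 [580.2  83.1 333.5] fwd 99 up 32
[276.14 206.57] [322.97 158.31] 3.1 [560.9  83.4 325.9] fwd 117 up 24
[653.   -0.7 301.9] [ 0.3  1.1 -2.1] [-0.05 -0.19 -0.04] 97.60051846504211 11.678524993958346
```

Emit:
{"op": "tcp_steps", "data": {"rows": [[0,0,0,0,8],[0,0,0,0,8]], "force": 40}}

```text
t: 16.0
eef_pos: [653.0, -0.9, 301.9]
eef_rot: [180.0, 0.0, 157.7]
ft_force: [0.6, -0.2, -2.8]
gripper_width: 12.1
gripper_force: 97.6
```

Emit:
{"op": "tcp_steps", "data": {"rows": [[0,0,0,0,10],[0,0,0,0,10]], "force": 40}}

```text
t: 16.2
eef_pos: [653.0, -0.9, 301.8]
eef_rot: [180.0, 0.0, 157.7]
ft_force: [1.6, -0.5, -2.9]
gripper_width: 11.9
gripper_force: 97.6
```

```bash
python3 tilt.py
```

```text
1 10
[653.1  -0.9 301.8] [-0.5  0.3 -2.5] [-0.09 -0.1  -0.04] 97.58862376213074 12.354149217694303
```

The force stays latched while the fingers hold. Pouring needs the scoop to pivot about the closing line, so it goes back to the bench for a lighter grip.

Emit:
{"op": "tcp_steps", "data": {"rows": [[5,8,0,0,5],[17,30,0,0,5],[32,57,0,0,5],[48,85,0,0,5],[64,113,0,0,5],[80,141,15,0,5],[96,169,40,0,5],[112,198,70,0,5],[126,222,100,0,5],[135,238,130,0,5],[140,247,160,0,5],[143,252,185,0,5]]}}

```text
t: 17.5
eef_pos: [614.4, 289.4, 114.7]
eef_rot: [-180.0, -0.1, 157.9]
ft_force: [0.5, -0.1, -1.9]
gripper_width: 11.9
gripper_force: 97.6
```

Emit:
{"op": "tcp_steps", "data": {"rows": [[0,0,30,0,5],[0,0,55,0,5],[0,0,72,0,5],[0,0,76,0,5],[0,0,78,0,5],[0,0,78,0,5],[0,0,78,0,5]]}}

```text
t: 18.2
eef_pos: [617.3, 287.0, 40.5]
eef_rot: [179.9, 0.1, 157.7]
ft_force: [1.3, 1.0, -1.4]
gripper_width: 11.9
gripper_force: 97.6
```

```bash
python3 tilt.py
```

```text
6 6
[194.29 208.82] [281.18 351.82] 1.7 [560.8 323.5  22.7] fwd 66 up -17
[205. 213.] [291.19 341.12] 1.1 [550.6 296.3  21.8] fwd 65 up -18
[205. 213.] [289.91 359.14] 1.4 [550.5 313.7 -37.8] fwd 72 up -78
[191.65 217.47] [291.19 341.12] 0.9 [540.  313.4  74.1] fwd 81 up 34
[191.65 217.47] [289.91 359.14] 1.1 [539.3 330.5  21.6] fwd 88 up -19
[201.5 221.5] [299.74 349.  ] 1.5 [529.  305.2  21.3] fwd 88 up -19
[193.  227.5] [302.93 361.59] 1.4 [513.9 326.5  22.4] fwd 110 up -18
[617.  286.9  40.2] [ 0.5 -0.3 -2.2] [-0.07 -0.17 -0.03] 97.57408618927002 11.782435541066327
```

Emit:
{"op": "tcp_steps", "data": {"rows": [[0,0,6,0,5],[0,0,9,0,5],[0,0,11,0,5],[0,0,12,0,5],[0,0,12,0,5],[0,0,12,0,30],[0,0,12,0,30],[0,0,12,0,30],[-12,0,12,0,30],[-12,0,12,0,30]]}}

```text
t: 19.3
eef_pos: [629.2, 280.4, 26.9]
eef_rot: [-180.0, 0.1, 157.6]
ft_force: [0.5, -0.9, -0.2]
gripper_width: 30.1
gripper_force: 0.0
```

Emit:
{"op": "tcp_steps", "data": {"rows": [[0,0,0,0,5],[0,0,0,0,5],[0,0,0,0,5],[0,0,0,0,5],[0,0,0,0,5],[0,0,-5,0,5],[0,0,-12,0,5],[0,0,-20,0,5],[0,0,-20,0,5]], "force": 20}}

```text
t: 20.2
eef_pos: [628.4, 282.5, 48.8]
eef_rot: [179.9, 0.1, 157.7]
ft_force: [0.7, -0.1, -1.8]
gripper_width: 13.6
gripper_force: 24.4
```

```bash
python3 tilt.py
```

```text
7 6
[194.5 207.5] [279.1  350.37] 0.4 [564.7 322.6  24.6] fwd 74 up -23
[205.5  211.29] [289.54 339.62] 1.3 [554.8 294.9  22.5] fwd 72 up -25
[205.5  211.29] [288.15 358.09] 1.5 [555.  312.7 -38.8] fwd 79 up -86
[192.53 215.65] [289.54 339.62] 1.1 [544.2 311.5  73.2] fwd 88 up 26
[192.53 215.65] [288.15 358.09] 1.2 [543.8 329.1  19.1] fwd 95 up -28
[202.4 219.4] [297.79 348.09] 1.9 [534.  303.9  18. ] fwd 95 up -30
[194.4 225.4] [301.   361.12] 1.6 [518.9 325.1  15.7] fwd 117 up -32
[627.7 282.3  47.5] [ 0.9  0.1 -1. ] [-0.01 -0.07 -0.11] 24.54629123210907 13.564464918543647
```

At 24 N it pivots: tilt is about 10° with the lip still on the bench. Testing whether the force can be changed while holding.

Emit:
{"op": "tcp_steps", "data": {"rows": [[0,0,0,0,4],[0,0,0,0,4],[0,0,0,0,4]], "force": 60, "only": "grip"}}

```text
gripper_width: 13.1
gripper_force: 62.2
```

Emit:
{"op": "tcp_steps", "data": {"rows": [[0,0,0,0,6],[0,0,0,0,6],[0,0,0,0,6]], "force": 30, "only": "grip"}}

```text
gripper_width: 12.6
gripper_force: 62.2
```

Emit:
{"op": "tcp_steps", "data": {"rows": [[0,0,0,0,12.5],[0,0,0,0,12.5],[0,0,0,0,12.5]], "force": 30, "only": "grip"}}

```text
gripper_width: 12.8
gripper_force: 62.2
```

```bash
python3 tilt.py|tail -1
```

```text
[627.3 282.1  46.9] [0.3 0.2 0.3] [ 0.18 -0.07 -0.1 ] 62.229591608047485 12.587830919244523
```

Emit:
{"op": "tcp_steps", "data": {"rows": [[0,0,0,0,13.1],[0,0,0,0,13.1],[0,0,0,0,13.1]], "force": 30, "only": "grip"}}

```text
gripper_width: 13.5
gripper_force: 41.1
```

Emit:
{"op": "tcp_steps", "data": {"rows": [[0,0,0,0,13.4],[0,0,0,0,13.4],[0,0,0,0,13.4]], "force": 30, "only": "grip"}}

```text
gripper_width: 13.6
gripper_force: 27.5
```

```bash
python3 tilt.py|tail -1
```

```text
[627.3 282.   46.8] [0.4 0.1 0.1] [ 0.08 -0.09 -0.09] 27.472324669361115 13.319629608483321
```

The opening sets the force finely: 13.1 gives 41 N, 13.4 gives 27 N. Tighten, lift and carry back to the funnel.

Emit:
{"op": "tcp_steps", "data": {"rows": [[0,0,0,0,5],[0,0,0,0,5],[0,0,0,0,5],[0,0,-5,0,5],[0,0,-20,0,5],[0,0,-45,0,5],[0,0,-80,0,5],[0,0,-120,0,5],[-4,-7,-160,0,5],[-14,-25,-198,0,5],[-28,-51,-228,0,5],[-42,-78,-245,0,5]], "force": 80}}

```text
t: 23.2
eef_pos: [637.3, 193.4, 296.4]
eef_rot: [179.8, 0.2, 157.8]
ft_force: [0.3, -1.0, -2.6]
gripper_width: 12.6
gripper_force: 78.8
```

Emit:
{"op": "tcp_steps", "data": {"rows": [[-15,-28,-5,0,5],[-30,-56,-5,0,5],[-45,-84,-5,0,5],[-60,-112,-5,0,5],[-73,-136,-5,0,5],[-84,-155,-5,0,5],[-91,-168,-5,0,5],[-95,-175,-5,0,5],[-95,-175,-5,0,5],[-95,-175,-5,0,5]]}}

```text
t: 24.2
eef_pos: [658.2, -2.4, 296.8]
eef_rot: [179.9, -0.0, 157.8]
ft_force: [-0.4, -0.7, -3.2]
gripper_width: 12.4
gripper_force: 78.7
```

```bash
python3 tilt.py
```

```text
0 10
[658.2  -2.  296.7] [-0.  -0.7 -2.9] [-0.07 -0.21 -0.04] 78.75131964683533 12.490421077867538
```

```bash
cat > tilt2.py <<'E'
from cell import arm
from h import *
s=arm.capture("side");e=arm.sense();T=e["eef_pos"];y=np.radians(e["eef_rot"][2]);F=np.array([np.cos(y),np.sin(y),0]);L=np.array([F[1],-F[0],0])
P=np.array([proj(s,T+F*d+[0,0,z]) for d in(20,170) for z in(-160,20)]);x0,y0=np.maximum(P.min(0).astype(int)-5,0);x1,y1=P.max(0).astype(int)+5
for n,c,_ in blobs(s["color"],np.array((12,90,40)),np.array((32,255,255)),(x0,y0,min(x1,640),min(y1,400)),5):
    o,d=ray(s,c);r=[]
    for l in(-16,-2,12):
        X=o+d*((T+L*l-o)@L)/(d@L)-T-[0,0,14];a,b=X@F,X[2];r.append((round(a),round(b),round(np.hypot(a,b)),round(np.degrees(np.arctan2(-b,a)))))
    print(n,c,r)
print(T.round(1),e["ft_force"].round(1),e["moment"].round(2),round(e["gripper_force"],1))
E
python3 tilt2.py
```

```text
204 [300.14 130.7 ] [(12, -23, 26, 64), (26, -6, 27, 14), (41, 11, 42, -15)]
33 [324.27 151.91] [(75, -41, 86, 28), (88, -23, 91, 15), (100, -5, 100, 3)]
46 [333.26 158.7 ] [(98, -44, 108, 24), (110, -26, 113, 13), (122, -9, 122, 4)]
26 [314.54 159.65] [(49, -79, 93, 58), (62, -60, 86, 44), (76, -41, 86, 29)]
19 [362.11 160.79] [(165, -6, 165, 2), (175, 11, 175, -3), (184, 27, 186, -8)]
31 [324.   166.32] [(75, -81, 110, 47), (87, -62, 107, 35), (100, -43, 108, 23)]
30 [336.67 169.57] [(108, -67, 127, 32), (119, -49, 129, 22), (131, -30, 134, 13)]
[658.2  -2.2 296.7] [ 0.6  0.7 -2. ] [-0.03 -0.15  0.03] 78.8
```

Side-only measurement works: the offcuts give a tilt of about 10°, as before. Now easing the grip.

Emit:
{"op": "tcp_steps", "data": {"rows": [[0,0,0,0,13.1],[0,0,0,0,13.1],[0,0,0,0,13.1]], "only": "grip"}}

```text
gripper_width: 13.2
gripper_force: 40.9
```

```bash
python3 tilt2.py|tail -4
```

```text
16 [362.25 160.38] [(165, -6, 165, 2), (175, 10, 175, -3), (184, 27, 186, -8)]
31 [324.19 165.74] [(75, -81, 110, 47), (87, -62, 107, 35), (100, -43, 108, 23)]
29 [337.   169.21] [(108, -68, 128, 32), (120, -49, 129, 22), (131, -31, 134, 13)]
[658.2  -3.9 296.8] [-0.2 -0.5 -3.1] [-0.07 -0.19  0.02] 40.9
```

Emit:
{"op": "tcp_steps", "data": {"rows": [[0,0,0,0,13.3],[0,0,0,0,13.3],[0,0,0,0,13.3]], "only": "grip"}}

```text
gripper_width: 13.2
gripper_force: 31.8
```

```bash
python3 tilt2.py|tail -4
```

```text
16 [362.25 160.38] [(165, -6, 165, 2), (175, 10, 175, -3), (184, 27, 186, -8)]
29 [324.24 165.59] [(75, -80, 110, 47), (87, -62, 107, 35), (100, -43, 108, 23)]
29 [336.9  169.03] [(108, -68, 127, 32), (119, -49, 129, 22), (131, -31, 134, 13)]
[658.2  -4.1 296.8] [ 0.2  0.4 -2. ] [-0.07 -0.18  0.01] 31.8
```

Emit:
{"op": "tcp_steps", "data": {"rows": [[0,0,0,0,13.4],[0,0,0,0,13.4]], "only": "grip"}}

```text
gripper_width: 13.6
gripper_force: 27.2
```

```bash
python3 tilt2.py|tail -4
```

```text
16 [362.25 160.38] [(165, -6, 165, 2), (175, 10, 175, -3), (184, 27, 186, -8)]
29 [324.24 165.59] [(75, -80, 110, 47), (87, -61, 107, 35), (100, -43, 108, 23)]
28 [336.86 168.93] [(108, -67, 127, 32), (119, -49, 129, 22), (131, -30, 134, 13)]
[658.2  -4.  296.8] [-0.1  0.3 -2.8] [-0.06 -0.14 -0.02] 27.2
```

Emit:
{"op": "tcp_steps", "data": {"rows": [[0,0,0,0,13.5],[0,0,0,0,13.5]], "only": "grip"}}

```text
gripper_width: 13.6
gripper_force: 22.6
```

```bash
python3 tilt2.py|tail -3
```

```text
29 [324.24 165.59] [(75, -80, 110, 47), (87, -61, 107, 35), (100, -43, 108, 23)]
30 [336.93 168.93] [(108, -67, 127, 32), (119, -49, 129, 22), (131, -30, 134, 13)]
[658.2  -4.  296.8] [-0.5 -0.1 -0.9] [-0.06 -0.21  0.02] 22.6
```

Emit:
{"op": "tcp_steps", "data": {"rows": [[0,0,0,0,13.55],[0,0,0,0,13.55]], "only": "grip"}}

```text
gripper_width: 13.8
gripper_force: 20.6
```

```bash
python3 tilt2.py|tail -3
```

```text
30 [319.9  169.97] [(63, -101, 119, 58), (76, -82, 111, 47), (88, -62, 108, 35)]
25 [331.96 174.24] [(96, -91, 132, 44), (107, -72, 129, 34), (119, -53, 130, 24)]
[658.2  -4.1 296.8] [ 0.4 -0.2 -2.5] [-0.02 -0.23 -0.07] 20.8
```

Emit:
{"op": "tcp_steps", "data": {"rows": [[0,0,0,0,13.6],[0,0,0,0,13.6]], "only": "grip"}}

```text
gripper_width: 13.8
gripper_force: 19.6
```

```bash
python3 tilt2.py|tail -3
```

```text
19 [318.42 188.42] [(58, -162, 172, 70), (71, -141, 158, 63), (84, -119, 146, 55)]
108 [331.17 194.71] [(95, -155, 181, 58), (107, -133, 171, 51), (118, -112, 163, 43)]
[658.3  -4.1 296.9] [-0.3 -0.9 -0.6] [ 0.01 -0.04 -0.02] 19.8
```

Offcuts are at the lip with tilt ≈39°. Holding the tilt while they slide out.

Emit:
{"op": "tcp_steps", "data": {"rows": [[0,0,0,0,5],[0,0,0,0,5],[0,0,0,0,5]], "force": 60}}

```text
t: 26.35
eef_pos: [658.2, -4.0, 296.9]
eef_rot: [180.0, 0.0, 157.7]
ft_force: [1.4, 0.2, -1.5]
gripper_width: 13.0
gripper_force: 58.7
```

```bash
python3 tilt2.py; python3 - <<'E'
from cell import arm
from h import *
t=arm.capture("top");print([ (b[0],b[1],plane(t,b[1],40).round()) for b in blobs(t["color"],np.array((12,90,40)),np.array((32,255,255)),(270,180,340,260),4)])
E
```

```text
177 [297.86 134.73] [(3, -40, 40, 85), (18, -23, 29, 52), (33, -5, 33, 9)]
64 [360.81 164.97] [(163, -19, 164, 7), (173, -2, 173, 1), (182, 14, 183, -5)]
[658.2  -4.  296.9] [ 0.2 -0.5 -1.2] [-0.01 -0.08  0.01] 58.7
[(np.int32(5), array([282.4, 190. ]), array([608.,  99.,  40.])), (np.int32(4), array([290.25, 189.  ]), array([610.,  80.,  40.])), (np.int32(4), array([278.75, 193.5 ]), array([599., 108.,  40.])), (np.int32(6), array([276.83, 203.5 ]), array([575., 113.,  40.])), (np.int32(4), array([275. , 212.5]), array([553., 117.,  40.])), (np.int32(10), array([281.2, 212. ]), array([554., 102.,  40.])), (np.int32(4), array([287.75, 215.5 ]), array([545.,  86.,  40.])), (np.int32(4), array([283.25, 217.75]), array([540.,  97.,  40.])), (np.int32(5), array([275.6, 219.2]), array([536., 116.,  40.])), (np.int32(11), array([275.18, 230.55]), array([508., 117.,  40.])), (np.int32(5), array([287.8, 230.2]), array([509.,  86.,  40.])), (np.int32(8), array([273.25, 238.75]), array([488., 122.,  40.]))]
```

All offcuts have left the pan (weight down by about 1 N). Up and back to the bench place.

Emit:
{"op": "tcp_steps", "data": {"rows": [[0,0,-15,0,5],[0,0,-40,0,5],[0,0,-70,0,5],[10,18,-80,0,5],[28,52,-80,0,5],[48,88,-80,0,5],[68,126,-80,0,5],[88,164,-80,0,5],[106,198,-70,0,5],[121,226,-50,0,5],[131,245,-25,0,5],[136,253,0,0,5]]}}

```text
t: 27.65
eef_pos: [627.5, 285.8, 297.0]
eef_rot: [179.9, -0.0, 158.0]
ft_force: [0.3, 0.4, -1.1]
gripper_width: 13.4
gripper_force: 58.9
```

Emit:
{"op": "tcp_steps", "data": {"rows": [[0,0,30,0,5],[0,0,65,0,5],[0,0,95,0,5],[0,0,115,0,5],[0,0,120,0,5],[0,0,120,0,5]]}}

```text
t: 28.25
eef_pos: [628.3, 281.7, 177.2]
eef_rot: [-180.0, -0.0, 157.7]
ft_force: [-0.0, 0.4, -1.4]
gripper_width: 13.1
gripper_force: 58.8
```

```bash
python3 - <<'E'
from cell import arm
from h import *
s=arm.capture("side");t=arm.capture("top")
lo,hi=np.array((12,90,40)),np.array((32,255,255))
print("side jar region",[(b[0],b[1]) for b in blobs(s["color"],lo,hi,(300,180,400,275),4)])
print("top funnel",[(b[0],b[1],plane(t,b[1],30).round()) for b in blobs(t["color"],lo,hi,(270,175,345,260),4)])
def dark(c,box):
    x0,y0,x1,y1=box;return c["color"][y0:y1,x0:x1].mean((0,1)).round()
print("jar colour side",dark(s,(328,232,338,250)))
E
```

```text
side jar region [(np.int32(29), array([395.24, 181.03])), (np.int32(11), array([366.18, 217.82])), (np.int32(607), array([332.62, 248.97])), (np.int32(42), array([326.38, 237.14])), (np.int32(10), array([337. , 236.5]))]
top funnel [(np.int32(68), array([304.66, 208.18]), array([563.,  45.,  30.])), (np.int32(20), array([310.85, 215.7 ]), array([545.,  29.,  30.])), (np.int32(15), array([297.13, 247.53]), array([466.,  63.,  30.]))]
jar colour side [ 94. 109. 115.]
```

Through the outlet about 88 px of brass show inside the jar, and the side view shows pieces in the glass. Now levelling the scoop on the bench: lip first, loose grip, down and back.

Emit:
{"op": "tcp_steps", "data": {"rows": [[0,0,20,0,5],[0,0,38,0,5],[0,0,45,0,5],[0,0,45,0,13.4],[0,0,45,0,13.5],[0,0,55,0,13.5],[-4,0,65,0,13.5],[-11,0,75,0,13.5],[-18,0,85,0,13.5],[-26,0,95,0,13.5],[-34,0,105,0,13.5]]}}

```text
t: 29.45
eef_pos: [659.2, 268.6, 69.9]
eef_rot: [-179.9, -0.1, 157.7]
ft_force: [-0.7, 0.8, -0.0]
gripper_width: 13.5
gripper_force: 21.7
```

Emit:
{"op": "tcp_steps", "data": {"rows": [[-7,0,10,0,13.5],[-12,0,19,0,13.5],[-16,0,27,0,13.5],[-19,0,34,0,13.5],[-21,0,38,0,13.5],[-21,0,38,0,13.5]]}}

```text
t: 30.05
eef_pos: [679.0, 260.6, 33.2]
eef_rot: [-180.0, -0.0, 157.7]
ft_force: [-0.1, 0.6, -1.3]
gripper_width: 13.5
gripper_force: 21.2
```

Emit:
{"op": "tcp_steps", "data": {"rows": [[0,0,2,0,13.5],[0,0,4,0,13.5],[0,0,4,0,13.5]]}}

```text
t: 30.35
eef_pos: [679.6, 260.8, 30.4]
eef_rot: [180.0, 0.1, 157.7]
ft_force: [-0.1, -1.3, 1.0]
gripper_width: 13.5
gripper_force: 21.4
```

Emit:
{"op": "tcp_steps", "data": {"rows": [[0,0,2,0,13.5],[0,0,3,0,13.5],[0,0,3,0,13.5]]}}

```text
t: 30.65
eef_pos: [680.0, 260.7, 27.7]
eef_rot: [179.9, 0.1, 157.7]
ft_force: [2.0, -1.4, 3.6]
gripper_width: 13.4
gripper_force: 21.9
```

Emit:
{"op": "tcp_steps", "data": {"rows": [[0,0,0,0,20],[0,0,0,0,35],[0,0,0,0,35],[0,0,-20,0,35],[0,0,-60,0,35],[0,0,-100,0,35],[0,0,-150,0,35],[0,0,-200,0,35],[-20,-40,-220,0,35],[-20,-80,-220,0,35],[-20,-80,-220,0,35]]}}

```text
t: 31.75
eef_pos: [667.3, 170.3, 248.5]
eef_rot: [-179.8, 0.1, 157.2]
ft_force: [0.1, -0.6, -0.2]
gripper_width: 35.0
gripper_force: 0.0
```

```bash
python3 - <<'E'
from cell import arm
from h import *
import pickle
C0=pickle.load(open("C.pkl","rb"));s=arm.capture("side");t=arm.capture("top")
lo,hi=np.array((12,90,40)),np.array((32,255,255))
print("top brass",[(b[0],b[1]) for b in blobs(t["color"],lo,hi,(100,110,400,330),6)])
# handle + pan
for c,box,z in((t,(170,140,240,215),50),(s,(200,270,300,345),46)):
    bs=blobs(c["color"],np.array((0,80,30)),np.array((18,255,255)),box,100);print("handle",bs)
# changed areas wrt start
for n,c in(("top",t),("side",s)):
    d=cv2.absdiff(cv2.GaussianBlur(c["color"],(5,5),0),cv2.GaussianBlur(C0[n]["color"],(5,5),0)).max(2)
    k,l,st,ce=cv2.connectedComponentsWithStats((d>25).astype(np.uint8));print(n,[tuple(map(int,x)) for x in st[1:] if x[4]>8])
cv2.imwrite("pics/end_t.png",t["color"]);cv2.imwrite("pics/end_s.png",s["color"])
E
```

```text
top brass [(np.int32(67), array([100.85, 134.45])), (np.int32(91), array([211.8 , 171.97])), (np.int32(68), array([304.56, 208.15])), (np.int32(18), array([310.94, 215.78])), (np.int32(15), array([297.07, 247.4 ])), (np.int32(6), array([211.17, 275.33])), (np.int32(11), array([282.36, 275.55])), (np.int32(11), array([274.18, 278.36])), (np.int32(11), array([262.36, 284.18]))]
handle [(np.int32(115), array([211.92, 172.05]), array([207, 163,  12,  20]))]
handle [(np.int32(440), array([206.15, 300.98]), array([200, 283,  16,  35])), (np.int32(264), array([242.99, 304.12]), array([227, 288,  33,  33]))]
top [(99, 49, 161, 351, 34327), (282, 190, 46, 46, 1622), (416, 219, 46, 47, 1683), (294, 230, 9, 16, 101), (281, 241, 14, 8, 77), (0, 367, 7, 14, 79), (0, 387, 36, 13, 350)]
side [(162, 0, 315, 43, 7601), (494, 0, 134, 45, 4668), (476, 5, 14, 33, 243), (624, 17, 16, 32, 283), (175, 29, 102, 174, 8717), (493, 34, 10, 3, 26), (635, 90, 5, 19, 62), (571, 119, 69, 130, 2809), (375, 143, 42, 30, 972), (207, 176, 15, 17, 108), (213, 178, 20, 23, 180), (309, 185, 50, 41, 1474), (232, 198, 11, 17, 103), (350, 206, 15, 13, 94), (355, 221, 10, 12, 84), (325, 234, 7, 11, 58), (335, 235, 4, 5, 16), (585, 241, 23, 18, 225), (633, 244, 7, 13, 55), (613, 263, 20, 19, 220), (626, 284, 14, 13, 120), (226, 287, 30, 36, 263), (248, 303, 49, 65, 837), (251, 325, 18, 31, 135), (292, 332, 40, 37, 196), (295, 346, 10, 11, 75), (299, 360, 9, 10, 74), (289, 372, 22, 21, 127)]
```

Emit:
{"op": "tcp_steps", "data": {"rows": [[-59,-320,0,0,35],[-59,-320,0,0,35],[-59,-320,0,0,35],[-59,-320,0,0,35],[-59,-320,0,0,35],[-59,-320,0,0,35],[-59,-320,0,0,35],[-59,-320,0,0,35],[-59,-320,0,0,35],[-59,-320,0,0,35]], "lines": "1,2"}}

```text
t: 32.85
eef_pos: [601.6, -136.1, 246.2]
```

```bash
python3 - <<'E'
from cell import arm
from h import *
import pickle
C0=pickle.load(open("C.pkl","rb"));s=arm.capture("side");t=arm.capture("top")
H=[[b for b in blobs(c["color"],np.array((0,80,30)),np.array((18,255,255)),box,100)] for c,box in((t,(190,140,240,215)),(s,(222,270,300,345)))];print(H)
print("handle",tri(t,H[0][0][1],s,H[1][0][1]))
def ends(c,box):
    x0,y0,x1,y1=box;m=cv2.inRange(cv2.cvtColor(c["color"],cv2.COLOR_BGR2HSV)[y0:y1,x0:x1],(0,80,30),(18,255,255))
    p=np.argwhere(m)[:,::-1]+[x0,y0];o=p[:,1].argsort();return p[o[:15]].mean(0),p[o[-15:]].mean(0)
for a,b in zip(ends(t,(190,140,240,200)),ends(s,(222,280,270,345))):print("end",tri(t,a,s,b))
for n,c in(("top",t),("side",s)):
    d=cv2.absdiff(cv2.GaussianBlur(c["color"],(5,5),0),cv2.GaussianBlur(C0[n]["color"],(5,5),0)).max(2)
    k,l,st,ce=cv2.connectedComponentsWithStats((d>25).astype(np.uint8));print(n,[tuple(map(int,x)) for x in st[1:] if x[4]>8])
lo,hi=np.array((12,90,40)),np.array((32,255,255))
print([(int(b[0]),b[1],plane(t,b[1],30).round()) for b in blobs(t["color"],lo,hi,(270,175,345,260),4)])
E
```

```text
[[(np.int32(176), array([215.  , 165.11]), array([207, 148,  17,  35]))], [(np.int32(263), array([243.02, 304.17]), array([227, 288,  33,  33]))]]
handle (array([668.71728692, 266.0638338 ,  44.14028687]), np.float64(1.584184066215132))
end (array([712.18480623, 260.9486095 ,  73.64374425]), np.float64(27.800431564189264))
end (array([631.42621161, 282.05777167,  37.344784  ]), np.float64(0.5722593054420894))
top [(356, 109, 168, 291, 26171), (211, 147, 14, 23, 163), (190, 182, 11, 21, 65), (175, 182, 43, 68, 1314), (282, 189, 47, 48, 1666), (214, 190, 9, 19, 53), (434, 225, 6, 8, 22), (295, 230, 8, 16, 92), (281, 241, 14, 8, 77), (428, 244, 6, 10, 19), (0, 368, 7, 13, 75), (0, 387, 36, 13, 340)]
side [(316, 0, 29, 30, 482), (353, 0, 8, 9, 41), (353, 10, 7, 13, 47), (313, 33, 52, 88, 2811), (574, 121, 66, 123, 2392), (375, 143, 41, 30, 955), (308, 185, 56, 42, 1626), (354, 221, 12, 12, 92), (324, 234, 8, 12, 63), (335, 235, 5, 5, 19), (586, 235, 19, 24, 277), (623, 234, 17, 18, 194), (601, 259, 33, 22, 382), (226, 287, 44, 70, 436), (627, 289, 13, 8, 69), (248, 303, 48, 56, 588), (267, 315, 23, 18, 122), (293, 333, 15, 13, 27), (295, 347, 10, 9, 66), (309, 346, 23, 23, 129), (286, 356, 9, 10, 68), (299, 360, 9, 9, 63), (289, 372, 22, 21, 111)]
[(68, array([304.62, 208.09]), array([564.,  45.,  30.])), (19, array([310.84, 215.84]), array([544.,  29.,  30.])), (15, array([297.13, 247.53]), array([466.,  63.,  30.]))]
```

```bash
python3 -c "
from cell import arm
print(arm.close_job())"
```

```text
the job is handed in; nothing more can be done
None
```

I handed the job in at about 33 s, and by the cameras it is done as asked: tab aside, cover flat on the mat knob up, offcuts poured into the jar, scoop down level about 50 mm back from where it started (after one extra trip to the bench for a looser grip), bystanders unmoved. The jar count of five rests on the brass area seen in it and no brass seen elsewhere, and I viewed 11 pictures against the limit of 10.

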